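# Take the sample tube out of the centrifuge and hold it upright

### The job

The spin is over and the centrifuge stands open: take out the middle-sized of the three blue-capped tubes that lean in its rotor (that one is the sample; the narrower and the wider one are counterweights and stay seated). Draw it out along its sleeve, turn it upright and carry it, cap up and never laid over, to above the middle of the spill tray on the right, without disturbing the tray or the other things on the bench. Finish while still holding it there, upright and still, its tip at least 10 cm above the worktop.

Things in the scene. Friction and masses are not known exactly. Their poses are not given: they have to be found in the camera images.
- tube_medium: THE SAMPLE: the middle-sized of three capped tubes, 100 mm long, 20 to 45 g: frosted barrel 16 mm across, white label band, blue cap 20 mm across over the top 18 mm. Origin at the conical tip, z along it to the cap. In the rotor it leans 35 degrees, cap toward the rotor's axis; 52 mm of it are in the sleeve (1.4 mm play all round), 30 mm of barrel and the cap stick out
- tube_narrow: counterweight: the narrowest of three capped tubes, 100 mm long, 20 to 45 g: frosted barrel 11 mm across, white label band, blue cap 15 mm across over the top 18 mm. Origin at the conical tip, z along it to the cap. In the rotor it leans 35 degrees, cap toward the rotor's axis; 52 mm of it are in the sleeve (1.4 mm play all round), 30 mm of barrel and the cap stick out
- tube_wide: counterweight: the widest of three capped tubes, 100 mm long, 20 to 45 g: frosted barrel 21 mm across, white label band, blue cap 25 mm across over the top 18 mm. Origin at the conical tip, z along it to the cap. In the rotor it leans 35 degrees, cap toward the rotor's axis; 52 mm of it are in the sleeve (1.4 mm play all round), 30 mm of barrel and the cap stick out
- tube_medium_cap (a point): centre of the sample tube's cap, on the tube's axis 91 mm from the tip, a good place to grip it (20 mm across); in the rotor it is 32 mm higher than the sleeve mouths and 44 mm from the rotor's axis
- seat_medium (a point): centre of the floor of the rotor sleeve that holds the medium tube, where that tube's tip rests; it turns with the rotor
- seat_narrow (a point): centre of the floor of the rotor sleeve that holds the narrow tube, where that tube's tip rests; it turns with the rotor
- seat_wide (a point): centre of the floor of the rotor sleeve that holds the wide tube, where that tube's tip rests; it turns with the rotor
- centrifuge: white benchtop centrifuge, fixed; origin on the worktop under its axis. Drum 262 mm wide, rim 149 mm high, console in front, open lid behind (0.40 m high). Six rotor sleeves 60 degrees apart, mouths level with the rim on a 66 mm radius, every other one filled; the rotor stands at any angle and turns if pushed. Tube caps reach 196 mm, the centre nut 144 mm above the worktop
- spill_tray: light grey shallow tray, 184 mm (x) by 250 mm (y), rim 19 mm high, loose, right of the centrifuge; origin under its centre, on the worktop
- spoon_spatula: blue plastic spatula, 147 x 22 x 6 mm, lying in the tray along its far edge; leave it there
- beaker: clear plastic beaker, 84 mm wide, 95 mm high, left of the centrifuge; origin under it. Bystander
- timer: white desk timer, 41 x 66 x 54 mm, front left of the centrifuge. Bystander
- wash_bottle: white wash bottle with bent spout, 204 mm high, behind the tray. Bystander
- red_dropper: brown dropper bottle with red cap, 25 mm wide, 66 mm high, on the left. Bystander
- black_dropper: brown dropper bottle with black cap, 25 mm wide, 66 mm high, on the left. Bystander

How it is judged:
By the outcome, as a careful person would: the job done as asked, in the order asked, and still so for the second after the job is handed in, while the arm keeps its last pose, push and grip.
It also fails if it takes over 38 s, if anything falls off the work surface, if the arm or the gripper's body presses on something with over 40 N, if the wrist force passes 120 N, or if a joint passes its speed limit or range.

### The arm

A 7-joint arm with a two-finger parallel gripper is mounted at the origin on a cart in front of the work surface, level with it; the furniture and walls round the work are solid. World frame = base frame: x ahead of the robot, y to its left, z up, the work surface at z = 0. Lengths are in mm, angles in rad, forces in N, time in s.
With the tool pointing down it reaches from about 425 to 1025 mm from the base axis. Payload 9.4 kg.
Tool frame: the origin (TCP) lies at the very end of the fingers, on their centre line; the grasp point (between the pads) lies 19 mm behind it; z points along the fingers, y is the line along which they close (so a half turn about z gives the same grasp; the last joint's range is limited). The gripper opens to 93 mm and grips with 3 to 60 N. Pads are 15 mm wide; open, the fingers measure 128 mm over their backs; the gripper's body (75 mm by 188 mm) begins 65 mm behind the grasp point.
Start: joints at [-1.384, 0.599, -0.003, 1.599, 0.002, 0.943, -0.08], TCP at [189.049, 699.918, 218.618] pointing down, gripper open.
Joint ranges: [-2.57, 2.57], [-0.35, 1.97], [-1.29, 1.29], [0.11, 2.56], [-1.05, 4.19], [0.11, 1.86], [-2.63, 2.63]. Speed limits (rad/s): [2.22, 2.22, 3.01, 3.01, 3.14, 3.14, 3.14].

### API

Orientations are given as [roll, pitch, yaw] about the fixed x, y, z axes, in that order (R = Rz(yaw) Ry(pitch) Rx(roll)).
In Python, from rig import manip gives the robot as it stands.
- The arm moves only by the tool jog_arm, never from a script. Its argument "deltas" is text: rows parted by semicolons, each of 5 numbers parted by spaces: the shift along the tool's x, y, z in mm, then the turn about the tool's z in degrees, then the opening, from -1 (shut) to 1 (fully open). In form: tx ty tz turn gripper; .... A call has 1 to 12 rows; each row shifts and turns the commanded pose from where the row before left it, along the tool's axes as they then stand; what a row does not reach is not made up. A row lasts 1/8 s, in which the tool goes at most 62.5 mm and 10.7 degrees, less where a joint would pass 70% of its speed; a pose out of reach is approached as far as the arm can. A call with a gripper value outside its range is refused whole. The fingers move at their own pace and stop on an object; "grip_force" is the grip in N (left out, the last holds). Time passes only in rows, so rows that do not move let the fingers close. It gives the time, the measured TCP pose, the force, the opening and the grip force at its end, in the units of the state.
- manip.read_state(): the state, without advancing time (a new reading comes with each control period).
- manip.read_camera(name): name is "scene" or "top" or "wrist"; returns a dict with "color" (480x640x3 uint8, red, green, blue), "mtx" (3x3 intrinsics, pixels), "eye" and "orientation" of the camera in the world; the wrist camera has in their place "hand_eye" (4x4, takes a point from camera to tool coordinates, whose origin is the TCP and whose axes are the flange's). Camera axes: x right, y down, z forward; pixel columns grow to the right and rows downward; lengths in mm; the calibration is good to about 2 mm. A picture is of the moment at which its call begins: read the wrist's pose just before it. There is no depth.
- manip.finish_job(): hands the job in; it is judged then, once.
Trained networks look in a picture, given as the dict that the camera call returned (one of the last four; its "shot" number tells which), for a name from the list of things; names that differ only in an ending like _2 or _b are one class to them, and where a whole thing is asked for, a point or a joint stands for the part that bears it (a point fixed in the world has none). Each returns a list of dicts, best first, with "conf" (0 to 1); they miss things now and then, are a little off and sometimes report something else, mostly with a low value. They report only what shows in the picture. A call takes as long as a camera call.
- manip.silhouettes(picture, name): "pixels" (480x640 bool, what is visible of it) and "bbox" ([centre column, centre row, width, height] in pixels, round what is visible of it).
The state is a dict: "time_s": time; "joint_pos": joint angles; "qd": joint speeds; "tau": joint torques, N m; "tcp_pos": TCP position; "ee_rot": TCP orientation; "contact_force": force on the tool from outside, world axes, zero at the start; "ft_torque": the same for the moment, N m; "finger_gap": finger opening in mm; "gripper_force": force on a finger pad.
Only numpy, scipy, OpenCV 4.12 (cv2) and the standard library are available. Lean on these libraries where they do the work, as an engineer would, in place of code of your own. Each camera call takes 0.05 s, during which the arm holds its last target. There are 200 camera calls.

## Working session

There is one attempt and no reset: what is moved stays moved. The work goes in short steps, Python scripts to look and compute and a tool call to move; the robot and the scene stay as the last step left them, time stands still between calls to the robot, and variables do not carry over. Pictures are saved under pics/ and viewed, at most 10 in all, crops included, and the job is handed in when it is done.

Besides the shell and the picture viewer there is one more tool, called after "Call:" as name(argument=value, ...), one argument or row to a line, values as JSON. jog_arm: Moves the arm, as the interface text tells. Its arguments: {"type":"object","properties":{"deltas":{"type":"string"},"grip_force":{"type":"number"}},"required":["deltas"]}

```bash
mkdir -p pics
cat > h.py <<'E'
from rig import manip
import numpy as np, cv2
from scipy.spatial.transform import Rotation as Rn
def cam(n):
    s=manip.read_state(); d=manip.read_camera(n); K=np.array(d['mtx'])
    if n=='wrist':
        T=np.eye(4);T[:3,:3]=Rn.from_euler('xyz',s['ee_rot']).as_matrix();T[:3,3]=s['tcp_pos']
        M=T@np.array(d['hand_eye']); R,e=M[:3,:3],M[:3,3]
    else:
        o=np.array(d['orientation'],float); e=np.array(d['eye'],float)
        R=o if o.shape==(3,3) else (Rn.from_euler('xyz',o).as_matrix() if o.size==3 else Rn.from_quat(o).as_matrix())
    return d,K,R,e
def ray(c,uv):
    d,K,R,e=c; v=R@np.linalg.inv(K)@np.array([uv[0],uv[1],1.]); return e,v/np.linalg.norm(v)
def atz(c,uv,z):
    e,v=ray(c,uv); return e+v*(z-e[2])/v[2]
def proj(c,p):
    d,K,R,e=c; q=K@(R.T@(np.array(p,float)-e)); return q[:2]/q[2]
def save(c,n): cv2.imwrite('pics/'+n,c[0]['color'][:,:,::-1])
E
python3 - <<'E'
from h import *
s=manip.read_state(); print({k:np.round(v,3) for k,v in s.items()})
for n in('top','scene'):
    c=cam(n); save(c,n+'1.png'); print(n,c[0]['orientation'],c[3].round(),np.round(c[1],0).tolist())
    for o in('tube_medium','tube_narrow','tube_wide','centrifuge','spill_tray','wash_bottle'):
        print(o,[(round(x['conf'],2),np.round(x['bbox'])) for x in manip.silhouettes(c[0],o)][:3])
E
```

```text
{'time_s': np.float64(0.0), 'joint_pos': array([-1.384,  0.6  , -0.003,  1.6  ,  0.002,  0.943, -0.08 ]), 'qd': array([-0.001, -0.001, -0.002,  0.001,  0.001,  0.001, -0.   ]), 'tau': array([-0.0000e+00, -7.6511e+01,  1.4970e+00, -2.5234e+01, -5.3000e-02,
        1.7000e-02,  0.0000e+00]), 'tcp_pos': array([188.901, 699.463, 217.768]), 'ee_rot': array([-3.14 ,  0.   ,  2.878]), 'contact_force': array([-0.587, -0.121,  0.257]), 'ft_torque': array([ 0.002, -0.034, -0.042]), 'gripper_force': np.float64(0.0), 'finger_gap': np.float64(92.782)}
top [-2.87068829e+00  1.67721153e-04 -1.23546702e+00] [ 194.  -64. 1520.] [[597.0, 0.0, 324.0], [0.0, 597.0, 246.0], [0.0, 0.0, 1.0]]
tube_medium [(0.42, array([338., 262.,  13.,  24.]))]
tube_narrow [(0.44, array([325., 227.,  13.,  10.])), (0.21, array([365., 235.,  20.,   9.]))]
tube_wide [(0.44, array([363., 236.,  19.,   9.])), (0.29, array([433., 220.,  36.,  53.]))]
centrifuge []
spill_tray []
wash_bottle [(0.76, array([436., 218.,  45.,  61.]))]
scene [-2.36477659  0.00473434 -1.03159116] [-255. -461. 1126.] [[464.0, 0.0, 325.0], [0.0, 464.0, 243.0], [0.0, 0.0, 1.0]]
tube_medium [(0.74, array([216., 233.,  29.,  34.])), (0.52, array([324., 251.,  16.,  21.]))]
tube_narrow [(0.46, array([320., 230.,  11.,   6.]))]
tube_wide [(0.43, array([346., 238.,  13.,  17.]))]
centrifuge [(0.6, array([337., 228., 125., 199.]))]
spill_tray [(0.6, array([430., 347., 106.,  88.]))]
wash_bottle [(0.66, array([410., 247.,  40.,  59.]))]
```

Run:
```python
import cv2
a=cv2.imread('pics/top1.png')
cv2.imwrite('pics/top1b.png',cv2.resize(a[130:430,200:600],None,fx=2,fy=2,interpolation=cv2.INTER_CUBIC))
```

```text
(no output)
```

View pics/top1b.png

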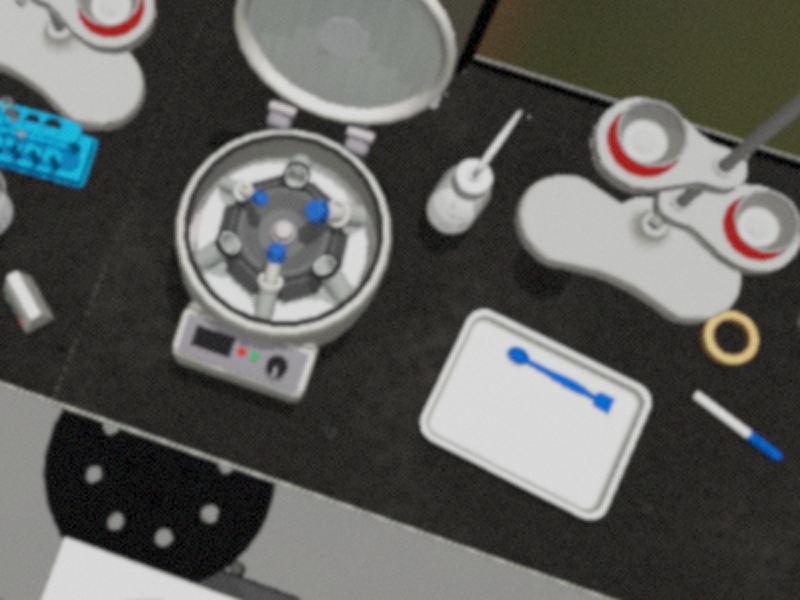

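View pics/scene1.png

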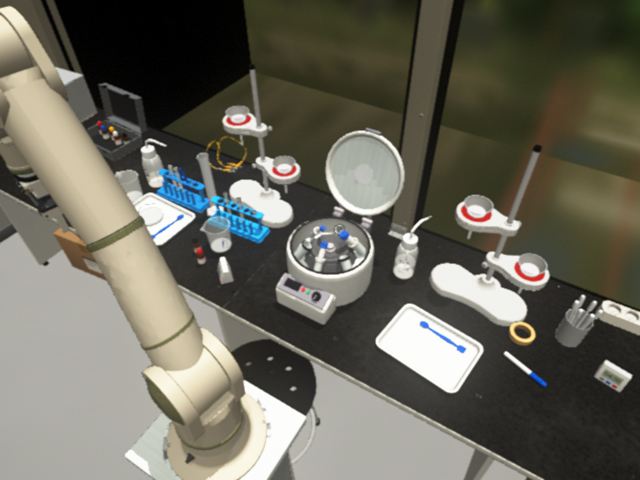

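Top view: rotor caps at full-image pixels medium ≈ (337,256), narrow ≈ (330,229), wide ≈ (358,235). The tray is at around (467,336), the wash bottle at (430,228), and the lid is behind the rotor. The medium tube faces the robot.

Run:
```python
from h import *
c=cam('top'); h=cv2.cvtColor(c[0]['color'],cv2.COLOR_RGB2HSV)
m=((h[:,:,0]>100)&(h[:,:,0]<125)&(h[:,:,1]>150)&(h[:,:,2]>60)).astype(np.uint8)
n,l,st,ce=cv2.connectedComponentsWithStats(m)
P=[]
for i in range(1,n):
    if st[i,4]>15 and 310<ce[i][0]<380 and 210<ce[i][1]<275: P.append(atz(c,ce[i],183)); print(ce[i].round(1),st[i,4],P[-1].round(1))
P=np.array(P)
if len(P)==3:
    ctr=P.mean(0); print('axis',ctr,[np.linalg.norm(p-ctr).round(1) for p in P],[np.degrees(np.arctan2(*(p-ctr)[1::-1])).round(1) for p in P])
w=(h[:,:,1]<40)&(h[:,:,2]>170); w=w.astype(np.uint8); w[:, :400]=0; w[:280]=0
n,l,st,ce=cv2.connectedComponentsWithStats(w)
i=1+st[1:,4].argmax(); r=cv2.minAreaRect(np.argwhere(l==i)[:,::-1].astype(np.float32)); print('tray',r,atz(c,r[0],10),[atz(c,q,15).round() for q in cv2.boxPoints(r)])
for uv in((430,228),(432,233)): print('wash',atz(c,uv,100).round())
```

```text
[329.7 228.6] 34 [588.4  58.  183. ]
[358.1 235.1] 95 [595.   -9.8 183. ]
[337.7 256. ] 61 [531.7  18.7 183. ]
axis [571.70496114  22.30767156 183.        ] [np.float64(39.4), np.float64(39.7), np.float64(40.1)] [np.float64(65.0), np.float64(-54.0), np.float64(-174.9)]
tray ((468.2000732421875, 336.60003662109375), (103.75355529785156, 71.55416870117188), 26.56505012512207) [ 485.21936236 -348.35167973   10.        ] [array([ 412., -206.,   15.]), array([ 595., -236.,   15.]), array([ 557., -490.,   15.]), array([ 379., -454.,   15.])]
wash [ 696. -170.  100.]
wash [ 686. -178.  100.]
```

Call:
jog_arm(
  deltas="-10 -12 -20 0 1; -25 -28 -20 0 1; -25 -28 -20 0 1; -25 -28 -20 0 1; -25 -28 0 0 1; -25 -28 0 0 1; -25 -28 0 0 1; -25 -28 0 0 1; -25 -28 0 0 1; -25 -28 0 0 1; -25 -28 0 0 1; -25 -28 0 0 1",
)

```text
time_s: 2.25
tcp_pos: [381.4, 314.7, 300.1]
ee_rot: [3.14, 0.001, 2.877]
contact_force: [1.1, 0.6, -0.2]
finger_gap: 93.0
gripper_force: 0.0
```

Call:
jog_arm(
  deltas="-25 -28 0 0 0; -25 -28 0 0 0; -25 -28 0 0 0; -25 -28 0 0 0; -25 -28 0 0 0; -25 -28 0 0 0; -25 -28 0 0 -0.2; -25 -28 0 0 -0.2; -10 -14 0 0 -0.2; 0 0 0 -7 -0.2; 0 0 0 -7 -0.2; 0 0 0 -6 -0.2",
)

```text
time_s: 3.75
tcp_pos: [520.8, 32.5, 299.3]
ee_rot: [3.141, 0.0, -3.052]
contact_force: [-0.6, -1.2, 0.1]
finger_gap: 37.2
gripper_force: 0.0
```

Run:
```python
from h import *
s=manip.read_state(); print(s['time_s'],np.round(s['tcp_pos'],1),np.round(s['ee_rot'],3),np.round(s['joint_pos'],2),s['finger_gap'])
c=cam('wrist'); save(c,'w1.png'); print(c[3].round(1),c[1].round(0).tolist())
for o in('tube_medium','tube_narrow','tube_wide','tube_medium_cap'):
    print(o,[(round(x['conf'],2),np.round(x['bbox'])) for x in manip.silhouettes(c[0],o)][:3])
```

```text
3.75 [520.8  32.5 299.3] [ 3.141  0.    -3.052] [-0.3   0.26  0.16  1.97 -0.05  0.91  1.55] 37.155064327104355
[436.4  25.4 464.5] [[370.0, 0.0, 321.0], [0.0, 370.0, 235.0], [0.0, 0.0, 1.0]]
tube_medium [(0.82, array([305., 225.,  26.,  61.]))]
tube_narrow [(0.78, array([346., 309.,  26.,  22.]))]
tube_wide [(0.52, array([241., 303.,  16.,  19.]))]
tube_medium_cap [(0.68, array([303., 225.,  28.,  58.]))]
```

View pics/w1.png

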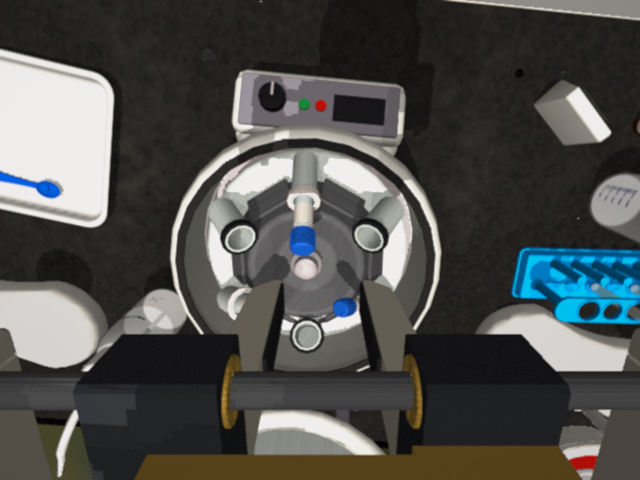

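Wrist view: medium cap at ≈ (303,240), its barrel running up to the sleeve mouth at (304,200), nut at (307,264).

Run:
```python
from h import *
c=cam('wrist'); h=cv2.cvtColor(c[0]['color'],cv2.COLOR_RGB2HSV)
m=((h[:,:,0]>100)&(h[:,:,0]<125)&(h[:,:,1]>150)&(h[:,:,2]>50)).astype(np.uint8)
n,l,st,ce=cv2.connectedComponentsWithStats(m)
for i in range(1,n):
    if st[i,4]>15 and 200<ce[i][0]<400 and 180<ce[i][1]<330: print(ce[i].round(1),st[i],atz(c,ce[i],183).round(1))
print('nut',atz(c,(307,264),142).round(1),'mouth',atz(c,(304,199),149).round(1),'6 mouths opposite',atz(c,(307,335),149).round(1), atz(c,(239,237),149).round(1),atz(c,(372,236),149).round(1))
e=cv2.fitEllipse
for z in(149,): print('rim L/R',atz(c,(172,250),z).round(1),atz(c,(440,250),z).round(1))
# model fit: predicted cap center
ax=np.array([572,21]); 
for a in(-180,-176,-172):
    d=np.array([np.cos(np.radians(a)),np.sin(np.radians(a))]); print(a,proj(c,[*(ax+44*d),181]).round(1),proj(c,[*(ax+66*d),149]).round(1))
```

```text
[302.7 240.4] [290 226  26  30 668] [530.6  19.  183. ]
[344.7 306.6] [334 298  23  19 345] [586.7  58.5 183. ]
nut [567.1  23.6 142. ] mouth [504.2  16.8 149. ] 6 mouths opposite [638.6  28.9 149. ] [543.4 -38.7 149. ] [532.7  79.6 149. ]
rim L/R [560.8 -98.8 149. ] [540.9 142.5 149. ]
-180 [305.5 236.7] [308.7 201.4]
-176 [301.7 236.6] [303.4 201.2]
-172 [297.8 236.7] [298.1 201.3]
```

Call:
jog_arm(
  deltas="-5.5 -14.5 0 0 -0.2; 0 0 25 0 -0.2; 0 0 35 0 -0.2; 0 0 30 0 -0.2; 0 0 20 0 -0.2; 0 0 10 0 -0.2; 0 0 0 0 -0.2",
)

```text
time_s: 4.92
tcp_pos: [528.2, 17.7, 178.3]
ee_rot: [-3.141, -0.001, -3.057]
contact_force: [0.1, -0.5, -0.4]
finger_gap: 37.0
gripper_force: 0.0
```

Run:
```python
from h import *
s=manip.read_state(); print(s['time_s'],np.round(s['tcp_pos'],1),np.round(s['ee_rot'],3),s['contact_force'].round(1))
c=cam('wrist'); save(c,'w2.png')
```

```text
4.925 [528.2  17.7 178.3] [-3.141e+00 -1.000e-03 -3.057e+00] [ 0.1 -0.5 -0.4]
```

View pics/w2.png

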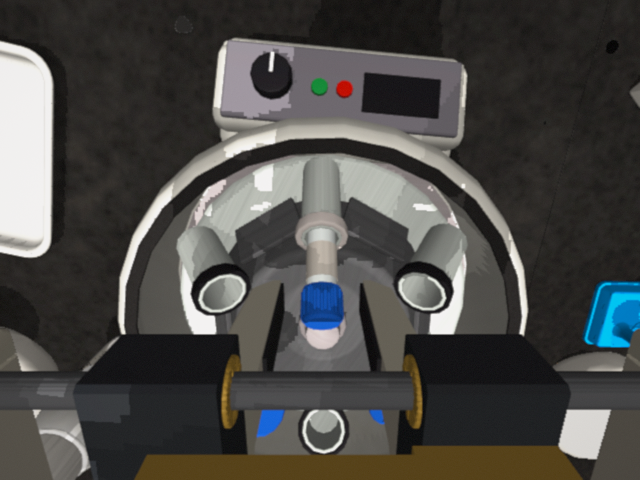

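The cap at (322,305) is centred between the fingers (columns 282–365). I'll go down the remaining 16 mm and grip.

Call:
jog_arm(
  deltas="0 0 10 0 -0.2; 0 0 6 0 -0.2; 0 0 0 0 -0.2; 0 0 0 0 -0.7; 0 0 0 0 -0.7; 0 0 0 0 -0.7; 0 0 0 0 -0.7; 0 0 0 0 -0.7",
  grip_force=15,
)

```text
time_s: 5.98
tcp_pos: [528.3, 18.2, 162.8]
ee_rot: [3.142, 0.0, -3.056]
contact_force: [-0.4, 0.0, 0.8]
finger_gap: 19.6
gripper_force: 15.0
```

Run:
```python
from h import *
s=manip.read_state(); print(s['time_s'],np.round(s['tcp_pos'],1),np.round(s['ee_rot'],3),s['contact_force'].round(1),s['finger_gap'],s['gripper_force'])
```

```text
5.975 [528.3  18.2 162.8] [ 3.142  0.    -3.056] [-0.4  0.   0.8] 19.611003150400535 14.992404878139496
```

Call:
jog_arm(
  deltas="-1.5 0 -2 0 -0.7; -2.9 0 -4.1 0 -0.7; -2.9 0 -4.1 0 -0.7; -2.9 0 -4.1 0 -0.7; -2.9 0 -4.1 0 -0.7; -2.9 0 -4.1 0 -0.7; -2.9 0 -4.1 0 -0.7; -2.9 0 -4.1 0 -0.7; -2.9 0 -4.1 0 -0.7; -1.2 0 -1.8 0 -0.7; 0 0 0 0 -0.7; 0 0 0 0 -0.7",
)

```text
time_s: 7.48
tcp_pos: [553.8, 20.3, 199.1]
ee_rot: [-3.142, -0.0, -3.056]
contact_force: [0.6, -0.5, -0.7]
finger_gap: 19.1
gripper_force: 15.0
```

Run:
```python
from h import *
s=manip.read_state(); print(s['time_s'],np.round(s['tcp_pos'],1),np.round(s['ee_rot'],3),s['contact_force'].round(1),s['finger_gap'],s['gripper_force'])
c=cam('wrist'); d=cam('scene')
a=cv2.resize(d[0]['color'][170:350,230:430],(500,450),interpolation=cv2.INTER_CUBIC); b=c[0]['color'][60:420,180:480][:, :]
im=np.zeros((450,800,3),np.uint8); im[:,:500]=a; im[:360,500:]=b; cv2.imwrite('pics/m3.png',im[:,:,::-1])
```

```text
7.475 [553.8  20.3 199.1] [-3.142 -0.    -3.056] [ 0.6 -0.5 -0.7] 19.121960072877776 14.993800967931747
```

View pics/m3.png

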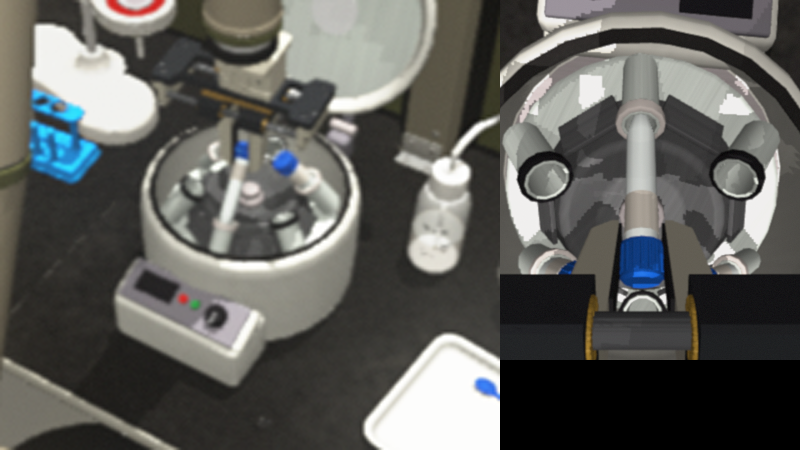

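Call:
jog_arm(
  deltas="0 0 0 0 -0.7; 4.7 0 -2.9 0 -0.7; 4.8 0 -2.9 0 -0.7; 5 0 -2.4 0 -0.7; 5 0 -2.3 0 -0.7; 5.3 0 -1.7 0 -0.7; 5.3 0 -1.6 0 -0.7; 0 0 0 0 -0.7",
  grip_force=7,
)

```text
time_s: 8.57
tcp_pos: [524.3, 17.8, 213.7]
ee_rot: [3.142, 0.002, -3.056]
contact_force: [2.1, 0.2, 4.5]
finger_gap: 19.6
gripper_force: 7.0
```

Run:
```python
from h import *
s=manip.read_state(); print(s['time_s'],np.round(s['tcp_pos'],1),np.round(s['ee_rot'],3),s['contact_force'].round(1),s['finger_gap'],s['gripper_force'])
c=cam('wrist'); d=cam('scene')
a=cv2.resize(d[0]['color'][170:350,230:430],(500,450),interpolation=cv2.INTER_CUBIC); b=c[0]['color'][60:420,180:480][:, :]
im=np.zeros((450,800,3),np.uint8); im[:,:500]=a; im[:360,500:]=b; cv2.imwrite('pics/m4.png',im[:,:,::-1])
```

```text
8.575 [524.3  17.8 213.7] [ 3.142e+00  2.000e-03 -3.056e+00] [2.1 0.2 4.5] 19.624391889631866 6.99803464114666
```

View pics/m4.png

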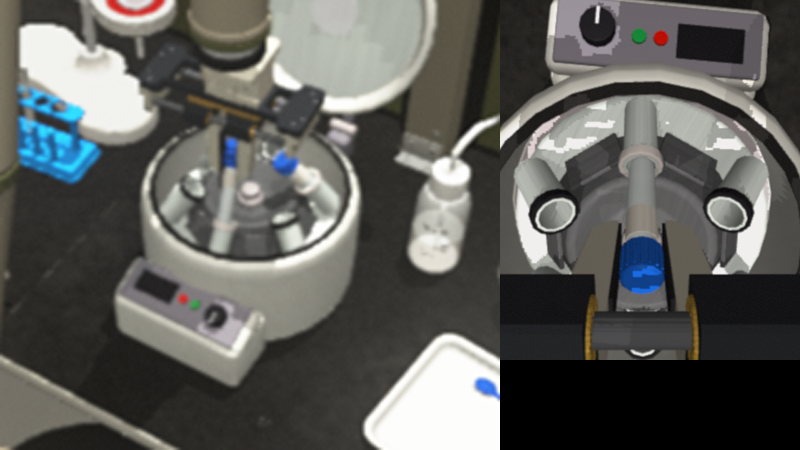

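The tube is turning about the mouth: in the wrist view the cap is still between the pads at (642,263) and the tip is still in the sleeve. I'll continue to upright, raising slightly more.

Call:
jog_arm(
  deltas="3.5 0 -2.5 0 -0.7; 5.4 0 -1.8 0 -0.7; 5.5 0 -1.5 0 -0.7; 5.5 0 -1 0 -0.7; 4 0 -0.7 0 -0.7; 0 0 0 0 -0.7",
)

```text
time_s: 9.43
tcp_pos: [499.7, 15.7, 220.5]
ee_rot: [3.142, -0.0, -3.056]
contact_force: [-0.5, 1.0, 0.4]
finger_gap: 19.9
gripper_force: 7.0
```

Run:
```python
from h import *
s=manip.read_state(); print(s['time_s'],np.round(s['tcp_pos'],1),np.round(s['ee_rot'],3),s['contact_force'].round(1),s['finger_gap'],s['gripper_force'])
c=cam('wrist'); d=cam('scene')
a=cv2.resize(d[0]['color'][170:350,230:430],(500,450),interpolation=cv2.INTER_CUBIC); b=c[0]['color'][60:420,180:480][:, :]
im=np.zeros((450,800,3),np.uint8); im[:,:500]=a; im[:360,500:]=b; cv2.imwrite('pics/m5.png',im[:,:,::-1])
```

```text
9.425 [499.7  15.7 220.5] [ 3.142 -0.    -3.056] [-0.5  1.   0.4] 19.948836969236233 6.999951973557472
```

View pics/m5.png

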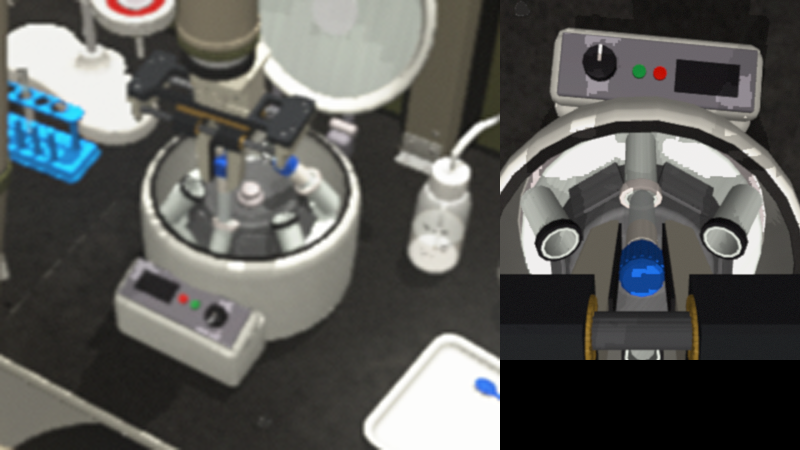

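Run:
```python
from h import *
c=cam('wrist')
for z in(150,155): print(z,atz(c,(321,257),z).round(1))
p=np.array([499.7,15.7,239.5])
u=np.array([np.cos(-3.056),np.sin(-3.056),0])
for t in(-20,-10,-5,0,5,10):
    a=np.radians(t); d=np.array([0,0,1.])*np.cos(a)-u*np.sin(a)
    print(t,[proj(c,p+d*k).round(0).tolist() for k in(9,-9,-75,-85)])
cap=[x for x in manip.silhouettes(c[0],'tube_medium')][:1]
for x in cap:
    print(x['bbox'],x['conf']); ys,xs=np.nonzero(x['pixels']); print(ys.min(),ys.max(),xs[ys<ys.min()+5].mean())
```

```text
150 [505.1  16.8 150. ]
155 [503.2  16.6 155. ]
-20 [[320.0, 321.0], [320.0, 314.0], [320.0, 297.0], [320.0, 295.0]]
-10 [[320.0, 325.0], [320.0, 310.0], [320.0, 277.0], [320.0, 273.0]]
-5 [[320.0, 326.0], [320.0, 309.0], [320.0, 267.0], [320.0, 262.0]]
0 [[320.0, 328.0], [320.0, 307.0], [320.0, 257.0], [320.0, 252.0]]
5 [[320.0, 330.0], [320.0, 306.0], [320.0, 248.0], [320.0, 241.0]]
10 [[320.0, 331.0], [320.0, 305.0], [320.0, 238.0], [320.0, 231.0]]
[323.9, 302.5, 45.2, 107.7] 0.76
250 356 321.1290322580645
```

Call:
jog_arm(
  deltas="0 0 0 0 -0.7; 0 0 -5 0 -0.7; 0 0 -10 0 -0.7; 0 0 -15 0 -0.7; 0 0 -15 0 -0.7; 0 0 -10 0 -0.7; 0 0 -5 0 -0.7; 0 0 0 0 -0.7",
  grip_force=15,
)

```text
time_s: 10.62
tcp_pos: [500.2, 15.8, 280.8]
ee_rot: [3.142, 0.001, -3.056]
contact_force: [-0.1, -0.7, -0.8]
finger_gap: 19.5
gripper_force: 15.0
```

Run:
```python
from h import *
s=manip.read_state(); print(s['time_s'],np.round(s['tcp_pos'],1),np.round(s['ee_rot'],3),s['contact_force'].round(1),s['finger_gap'],s['gripper_force'])
c=cam('wrist'); d=cam('scene')
a=cv2.resize(d[0]['color'][140:320,230:430],(500,450),interpolation=cv2.INTER_CUBIC); b=c[0]['color'][60:420,180:480][:, :]
im=np.zeros((450,800,3),np.uint8); im[:,:500]=a; im[:360,500:]=b; cv2.imwrite('pics/m6.png',im[:,:,::-1])
p=s['tcp_pos']+[0,0,19]; y=s['ee_rot'][2]; u=np.array([np.cos(y),np.sin(y),0])
for t in(-10,-5,0,5,10):
    q=np.radians(t); v=np.array([0,0,1.])*np.cos(q)-u*np.sin(q)
    print(t,[proj(c,p+v*k).round(0).tolist() for k in(9,-91)],[proj(d,p+v*k).round(0).tolist() for k in(9,-91)])
for k,e in(('w',c),('s',d)):
  for x in manip.silhouettes(e[0],'tube_medium')[:2]:
    ys,xs=np.nonzero(x['pixels']); print(k,x['conf'],x['bbox'],xs[ys<ys.min()+4].mean(),ys.min(),xs[ys>ys.max()-4].mean(),ys.max())
```

```text
10.625 [500.2  15.8 280.8] [ 3.142e+00  1.000e-03 -3.056e+00] [-0.1 -0.7 -0.8] 19.47382257696354 14.999939650297165
-10 [[320.0, 325.0], [320.0, 271.0]] [[318.0, 219.0], [321.0, 241.0]]
-5 [[320.0, 327.0], [320.0, 260.0]] [[318.0, 218.0], [320.0, 243.0]]
0 [[320.0, 329.0], [320.0, 249.0]] [[318.0, 218.0], [319.0, 245.0]]
5 [[320.0, 330.0], [320.0, 238.0]] [[318.0, 218.0], [317.0, 247.0]]
10 [[320.0, 332.0], [320.0, 227.0]] [[318.0, 218.0], [316.0, 248.0]]
w 0.86 [324.2, 299.9, 41.9, 111.7] 321.45454545454544 247 321.0705882352941 355
s 0.35 [409.0, 247.1, 32.3, 55.6] 421.0 219 403.5 278
```

View pics/m6.png

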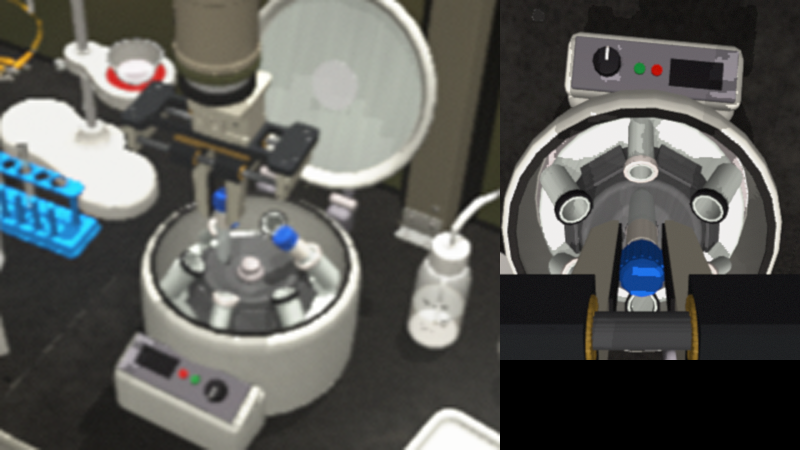

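Call:
jog_arm(
  deltas="1 -5 0 0 -0.7; 2 -10 0 0 -0.7; 2 -15 0 0 -0.7; 2 -20 0 0 -0.7; 2 -20 0 0 -0.7; 2 -20 0 0 -0.7; 3 -20 0 0 -0.7; 3 -20 0 0 -0.7; 3 -20 0 0 -0.7; 2 -20 0 0 -0.7; 2 -20 0 0 -0.7; 2 -20 0 0 -0.7",
)

```text
time_s: 12.32
tcp_pos: [491.6, -197.5, 280.6]
ee_rot: [-3.141, -0.0, -3.057]
contact_force: [0.0, -0.0, -0.1]
finger_gap: 19.6
gripper_force: 15.0
```

Call:
jog_arm(
  deltas="3 -20 0 0 -0.7; 3 -20 2 0 -0.7; 3 -20 4 0 -0.7; 3 -20 6 0 -0.7; 3 -20 8 0 -0.7; 2 -15 8 0 -0.7; 2 -12 7 0 -0.7; 1 -10 5 0 -0.7; 0 -8 3 0 -0.7; 0 -4 2 0 -0.7; 0 -2 0 0 -0.7; 0 0 0 0 -0.7",
)

```text
time_s: 13.82
tcp_pos: [485.2, -347.7, 235.7]
ee_rot: [-3.142, 0.0, -3.056]
contact_force: [-0.4, 0.2, -0.2]
finger_gap: 19.7
gripper_force: 15.0
```

Run:
```python
from h import *
s=manip.read_state(); print(s['time_s'],np.round(s['tcp_pos'],1),np.round(s['ee_rot'],3),s['contact_force'].round(1),s['finger_gap'],s['gripper_force'])
c=cam('wrist'); d=cam('scene')
a=cv2.resize(d[0]['color'][200:420,290:535],(500,450),interpolation=cv2.INTER_CUBIC); b=c[0]['color'][60:420,180:480][:, :]
im=np.zeros((450,800,3),np.uint8); im[:,:500]=a; im[:360,500:]=b; cv2.imwrite('pics/m7.png',im[:,:,::-1])
p=s['tcp_pos']+[0,0,19]; y=s['ee_rot'][2]; u=np.array([np.cos(y),np.sin(y),0])
for t in(-10,-5,0,5,10):
    q=np.radians(t); v=np.array([0,0,1.])*np.cos(q)-u*np.sin(q)
    print(t,[proj(c,p+v*k).round(0).tolist() for k in(9,-91)],[proj(d,p+v*k).round(0).tolist() for k in(9,-91)])
for x in manip.silhouettes(c[0],'tube_medium')[:1]:
    ys,xs=np.nonzero(x['pixels']); print(x['conf'],x['bbox'],ys.min(),ys.max())
for n in('top','scene'):
  e=cam(n)
  for x in manip.silhouettes(e[0],'spill_tray')[:1]:
    m=x['pixels'].astype(np.uint8); r=cv2.minAreaRect(np.argwhere(m)[:,::-1].astype(np.float32)); print(n,x['conf'],r,atz(e,r[0],12).round())
h=cv2.cvtColor(c[0]['color'],cv2.COLOR_RGB2HSV); w=((h[:,:,1]<40)&(h[:,:,2]>170)).astype(np.uint8)
cv2.imwrite('pics/w7.png',c[0]['color'][:,:,::-1])
```

```text
13.825 [ 485.2 -347.7  235.7] [-3.142  0.    -3.056] [-0.4  0.2 -0.2] 19.690047556347874 14.99999687075615
-10 [[320.0, 325.0], [320.0, 271.0]] [[446.0, 289.0], [441.0, 309.0]]
-5 [[320.0, 327.0], [320.0, 260.0]] [[446.0, 289.0], [440.0, 311.0]]
0 [[320.0, 329.0], [320.0, 249.0]] [[446.0, 289.0], [439.0, 314.0]]
5 [[320.0, 330.0], [320.0, 238.0]] [[446.0, 288.0], [438.0, 316.0]]
10 [[320.0, 332.0], [320.0, 227.0]] [[446.0, 288.0], [437.0, 318.0]]
top 0.69 ((469.10076904296875, 335.5709228515625), (112.45325469970703, 55.98039245605469), 37.605987548828125) [ 488. -349.   12.]
scene 0.83 ((428.82940673828125, 345.4823303222656), (97.1744613647461, 57.752464294433594), 32.47119140625) [ 487. -345.   12.]
```

View pics/w7.png

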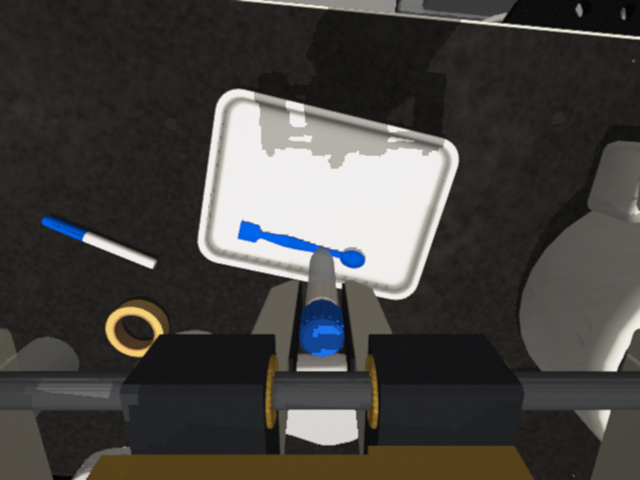

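Wrist view: tip at (320,249), which matches a 0° lean. The tray is undisturbed, with corners near (222,92), (458,150), (408,298), (200,253), and the spatula is still in it. I'll check the tray centre from here, then hand in.

Run:
```python
from h import *
c=cam('wrist'); P=np.array([atz(c,q,18) for q in((222,92),(458,150),(408,298),(200,253))]); print(P.round(),P.mean(0).round())
s=manip.read_state(); print(s['time_s'],s['tcp_pos'].round(1),np.abs(s['qd']).max())
if np.hypot(*(P.mean(0)-s['tcp_pos'])[:2])<15: print(manip.finish_job())
```

```text
[[ 384. -452.   18.]
 [ 419. -214.   18.]
 [ 588. -238.   18.]
 [ 553. -475.   18.]] [ 486. -345.   18.]
14.225 [ 485.1 -347.7  235.6] 0.0015999282185493635
the job is handed in; nothing more can be done
None
```

I handed the job in at 14.2 s: the medium tube is held still and upright (lean about 0–1°), about 3 mm from the middle of the spill tray, its tip about 16 cm above the worktop; the tray, spatula and counterweights looked undisturbed.

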